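# Clear the sample tray and hold the ultraviolet lamp over it for a residue check

## Task

The steel sample tray is to be checked for residue: first drop both crumpled papers lying in it into the white waste pail. Then draw the grey hand lamp up out of its charging cradle, turn it level with its window facing straight down, and hold it still over the middle of the tray with the window about a hand's breadth (100 mm) above the tray floor; finish there, still holding the lamp in the gripper. Do not let the lamp touch the tray, and leave the glassware, rack and calculator standing about where they are.

Things in the scene. Friction and masses are not known exactly. Their poses are not given: they have to be found in the camera images.
- tray_floor (a point): Shallow pressed-steel tray lying on the bench between cradle and pail, fixed, 180 mm (its x) by 240 mm (its y), 10 mm high over its thin rim. This point is the middle of its inner floor, 3 mm above the bench; z up. Its position and yaw vary.
- paper_a_center (a point): One of two crumpled white paper lumps lying in the tray, firm, about 42 mm tall and 34 to 40 mm wide, 12 g; its flatter sides face its own x and y. This point is its centre, 21 mm above the tray floor. It lies in the +y (robot's left) half of the tray.
- paper_b_center (a point): The other crumpled white paper lump, alike in size, mass and axes. This point is its centre, 21 mm above the tray floor. It lies in the -y half of the tray.
- bin: White round open waste pail, fixed, 110 mm high, mouth 150 mm and floor 126 mm across inside. Origin: centre of its underside on the bench, z up. It stands on one side of the tray, the cradle on the other; which is which varies.
- lamp_center (a point): Hand-held ultraviolet lamp: grey flat bar, 190 (x) x 48 (y) x 30 mm (z), flat parallel sides, 0.26 kg give or take a fifth. This point is its centre and centre of mass. x runs along it to its switch end (the upper end in the cradle), z out of its back; the window is on the opposite, -z face. In the cradle its back faces the robot side and a little up, and y is level.
- lamp_window (a point): Middle of the lamp's dark violet window, on its -z face: in the lamp's frame 15 mm towards the switch end and 15 mm below the centre. Same axes as lamp_center.
- cradle: White charging cradle, fixed, base 130 (x) x 90 (y) x 18 mm, origin centre of its underside. Its pocket, 62 mm wide outside, holds the lowest 58 mm of the lamp with 2 to 3 mm play and leans 25 degrees from upright towards +x; a 30 mm wide tongue backs the lamp's window up to 120 mm along it. No latch: the lamp draws out along its own x axis; its sides are free above 58 mm.
- cradle_pocket (a point): The spot in the cradle where the lamp's centre is when the lamp is stowed: 10 mm in x and 122 mm in z from the cradle's origin.
- reagent_bottle: Amber glass bottle with a black cap, 72 mm across, 140 mm high, at the back. Bystander; origin at the centre of its underside.
- beaker: Small empty glass beaker, 72 mm across, 90 mm high, at the back. Bystander; origin at the centre of its underside.
- vial_rack: Blue rack 70 x 150 x 52 mm with small amber vials, at the back. Bystander; origin at the centre of its underside.
- petri_dish: Closed glass petri dish, 64 mm across, 17 mm high, near the robot. Bystander; origin at the centre of its underside.
- calculator: Pocket calculator 72 (x) x 130 (y) x 16 mm lying flat near the robot. Bystander; origin at the centre of its underside.
- headspace_vial: Crimped clear vial, 23 mm across, 75 mm high, standing beside the far left corner of the tray. Bystander; origin at the centre of its underside.
- serum_vial: Crimped amber vial, 36 mm across, 58 mm high, standing beside the near right corner of the tray. Bystander; origin at the centre of its underside.
- tray: The same tray as a whole; origin at the centre of its underside, axes as tray_floor.
- lamp: The same lamp as a whole; origin and axes as lamp_center.
There are look-alikes about, which are no part of the job. What is shaped like the cradle but orange or turquoise is not meant.

How it is judged:
On the way, in this order (a step that is already met when the one before it is completed fails the run):
1. both crumpled papers lie in the pail (horizontal distance between each of paper_a_center, paper_b_center and bin below 0.072 m and z of each of paper_a_center, paper_b_center in the frame of bin below 0.09 m), for 0.2 s.
2. the lamp is drawn clear of the cradle, in the gripper (distance between lamp_center and cradle_pocket above 0.09 m and contact force between the fingers and lamp above 1 N and contact force between lamp and cradle below 0.1 N), for 0.2 s.
At the end, for the whole second after the job is handed in: Both papers are in the pail. The lamp is gripped by the fingers and by nothing else, still (under 30 mm/s), level with its window facing down within 15 degrees, the window's middle within 45 mm of the point above the tray's middle and 60 to 150 mm above the tray floor (all of step 1 and angle between lamp_center's own z axis and vertical below 0.26 rad and horizontal distance between lamp_window and tray_floor below 0.045 m and z of lamp_window in the frame of tray_floor between 0.06 and 0.15 m and contact force between the fingers and lamp above 1 N and contact force between lamp and tray below 0.1 N and contact force between lamp and cradle below 0.1 N and contact force between lamp and bin below 0.1 N and linear speed of lamp below 0.03 m/s and angular speed of lamp below 0.15 rad/s); the arm keeps its last pose, push and grip.
It fails at once if the lamp touches the tray (contact force between lamp and tray above 0.5 N).
It fails at once if a bystander is shoved more than 40 mm or knocked over (distance of any of reagent_bottle, beaker, vial_rack, petri_dish, calculator, headspace_vial, serum_vial from where it was at the start of the episode above 0.04 m or angle between any of reagent_bottle, beaker, vial_rack, petri_dish, calculator, headspace_vial, serum_vial's own z axis and vertical above 0.6 rad).
It also fails if it takes over 64 s, if anything falls off the work surface, if the arm or the gripper's body presses on something with over 40 N, if the wrist force passes 120 N, or if a joint passes its speed limit or range.

## Robot

A 6-joint arm with a two-finger parallel gripper is mounted at the origin on the work surface. World frame = base frame: x ahead of the robot, y to its left, z up, the work surface at z = 0. Lengths are in m, angles in rad, forces in N, time in s.
With the tool pointing down it reaches from about 0.15 to 0.775 m from the base axis. Payload 6.1 kg.
Tool frame: the origin (TCP) lies on the centre line of the jaws, within the pads' length; the fingertips stand 17 mm ahead of it and the grasp point (between the pads) lies 2 mm behind it; z points along the fingers, y is the line along which they close (so a half turn about z gives the same grasp; the last joint's range is limited). The gripper opens to 85 mm and grips with 20 to 120 N. Pads are 22 mm wide; open, the fingers measure 114 mm over their backs; the gripper's body (76 mm by 85 mm) begins 54 mm behind the grasp point. The pads swing forward as they close: fully open they stand 13 mm farther back than shut.
Start: joints at [-1.2, 0.126, -0.04, 1.405, 0, 1.571], TCP at [0.19, -0.489, 0.248] pointing down, gripper open.
Joint ranges: [-2.72, 2.72], [-0.95, 1.95], [-1.27, 1.35], [-1.78, 2.02], [-1.46, 1.47], [-3.14, 3.14]. Speed limits (rad/s): [2.39, 2.39, 3.01, 3.14, 3.14, 3.14].

## Interface

Orientations are given as a unit quaternion [w, x, y, z].
In Python, from plant import * gives the robot as it stands.
- The arm moves only by the tool drive_tool, never from a script. Its argument "targets" is a list of rows, each a list of 6 numbers: the shift along the tool's x, y, z in m, then the turn, a rotation vector about the tool's x, y, z in degrees. A call has 1 to 20 rows; each row is the pose to reach, as a shift and turn from the pose commanded when the call began, along the tool's axes at that moment; what a row does not reach only later rows make up. A row lasts 1/10 s, in which the tool goes at most 50 mm and 8.59 degrees, less where a joint would pass 70% of its speed; a pose out of reach is approached as far as the arm can. A call with a gripper value outside its range is refused whole. "gripper" is the opening, from -1 (shut) to 1 (fully open), set as the call begins (left out, the last holds). The fingers move at their own pace and stop on an object; "grip_force" is the grip in N (left out, the last holds). Time passes only in rows, so rows that repeat a pose let the fingers close. It gives the time, the measured TCP pose, the force, the opening and the grip force at its end, in the units of the state.
- read_state(): the state, without advancing time (a new reading comes with each control period).
- get_image(name): name is "side" or "top"; returns a dict with "pixels" (480x640x3 uint8, red, green, blue), "fx", "fy", "cx", "cy" (pixels), "dist" ([k1, k2, p1, p2, k3] as OpenCV has them; the pictures are not rectified), "T" (4x4, takes a point from camera to world coordinates). Camera axes: x right, y up, looking along -z (the intrinsics and any distortion apply to the point x, -y, -z); pixel columns grow to the right and rows downward; lengths in m; the calibration is good to about 2 mm. A picture is of the moment at which its call begins. There is no depth.
- close_job(): hands the job in; it is judged then, once.
The state is a dict: "time_s": time; "q": joint angles; "joint_velocities": joint speeds; "joint_efforts": joint torques, N m; "eef_pos": TCP position; "orientation": TCP orientation; "force": force on the tool from outside, world axes, zero at the start; "moment": the same for the moment, N m; "finger_gap": opening from 0.0 (shut) to 1.0 (fully open); "grasp_force": force on a finger pad.
Only numpy, scipy, OpenCV 4.12 (cv2) and the standard library are available. Lean on these libraries where they do the work, as an engineer would, in place of code of your own. Each camera call takes 0.05 s, during which the arm holds its last target. There are 200 camera calls.

## Working session

There is one attempt and no reset: what is moved stays moved. The work goes in short steps, Python scripts to look and compute and a tool call to move; the robot and the scene stay as the last step left them, time stands still between calls to the robot, and variables do not carry over. Pictures are saved under pics/ and viewed, at most 11 in all, crops included, and the job is handed in when it is done.

Besides the shell and the picture viewer there is one more tool, called after "Request:" in YAML: its name, and indented under it one key for each argument. drive_tool: Moves the arm, as the interface text tells. Its arguments: {"type":"object","properties":{"targets":{"type":"array"},"gripper":{"type":"number"},"grip_force":{"type":"number"}},"required":["targets"]}

```bash
mkdir -p pics; ls; python3 - <<'E'
from plant import *
import cv2,numpy as np,pickle
for n in("side","top"):
    d=get_image(n); pickle.dump(d,open(n+'.pkl','wb'))
    cv2.imwrite(f'pics/{n}0.png',d["pixels"][:,:,::-1])
    print(n,d["fx"],d["fy"],d["cx"],d["cy"],d["dist"],np.round(d["T"],4).tolist())
print(read_state())
E
```

```text
pics
side 462.5222787649398 462.5222787649398 318.31797119602146 246.9598102038014 [-0.02271888  0.          0.          0.          0.        ] [[-0.8087, 0.3624, -0.4634, 0.1098], [-0.5882, -0.5106, 0.6272, 0.6936], [-0.0093, 0.7798, 0.626, 0.6979], [0.0, 0.0, 0.0, 1.0]]
top 463.0549439655706 463.0549439655706 320.0630268141644 232.39776054503116 [-0.00165819  0.          0.          0.          0.        ] [[-0.0115, 0.9911, -0.1323, 0.4405], [-0.9999, -0.0121, -0.0043, 0.0505], [-0.0059, 0.1322, 0.9912, 1.159], [0.0, 0.0, 0.0, 1.0]]
{'time_s': 0.1, 'q': array([-1.20000387e+00,  1.26335258e-01, -4.05052602e-02,  1.40538462e+00,
        5.97076304e-06,  1.57079985e+00]), 'joint_velocities': array([ 0.00090806, -0.00264292,  0.00233096, -0.00127113, -0.00128261,
       -0.00074381]), 'joint_efforts': array([-8.67173803e-04, -4.36903667e+01,  3.53606343e+01,  1.37389547e-02,
        1.02425028e-07, -1.07973534e-05]), 'eef_pos': array([ 0.19011581, -0.4890077 ,  0.24759894]), 'orientation': array([-7.02713513e-04,  9.82863362e-01,  1.84334210e-01, -1.28757751e-04]), 'force': array([-0.17740127, -0.02297667,  0.25167468]), 'moment': array([-0.00608406, -0.01518503, -0.00578742]), 'grasp_force': 0.0, 'finger_gap': 0.999264605632239}
```

View pics/side0.png

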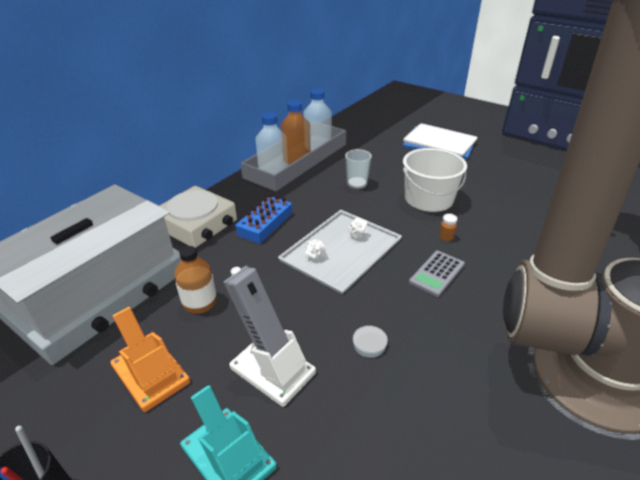

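View pics/top0.png

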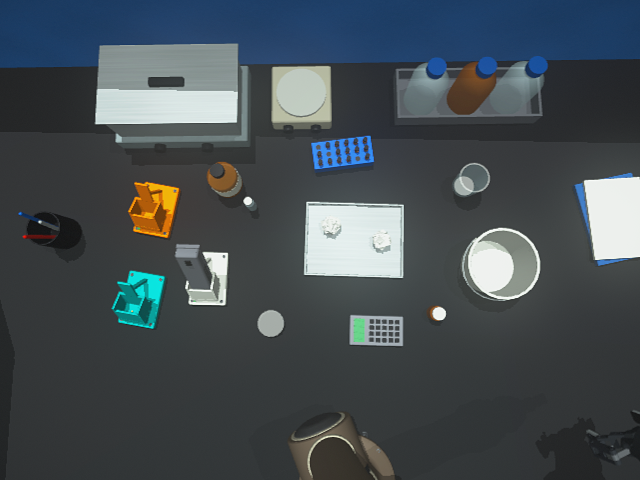

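Candidates: the lamp is the grey bar in the white cradle, at top (195,270) and side (265,320). The empty orange (155,210) and turquoise (140,298) cradles are look-alikes. The papers are the lumps in the tray at top (331,228) and (381,240), side (316,250) and (358,228). The white sheet at (615,215) isn't one. The pail is at top (501,264). Next, close crops to check.

```bash
python3 - <<'E'
import cv2
t=cv2.imread('pics/top0.png');s=cv2.imread('pics/side0.png')
r=lambda i,k:cv2.resize(i,None,fx=k,fy=k,interpolation=cv2.INTER_CUBIC)
cv2.imwrite('pics/tc.png',r(t[190:320,165:415],3.2))   # 800x416
cv2.imwrite('pics/sc.png',r(s[205:405,220:410],3))  # 570x600
E
```

```text
(no output)
```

View pics/tc.png

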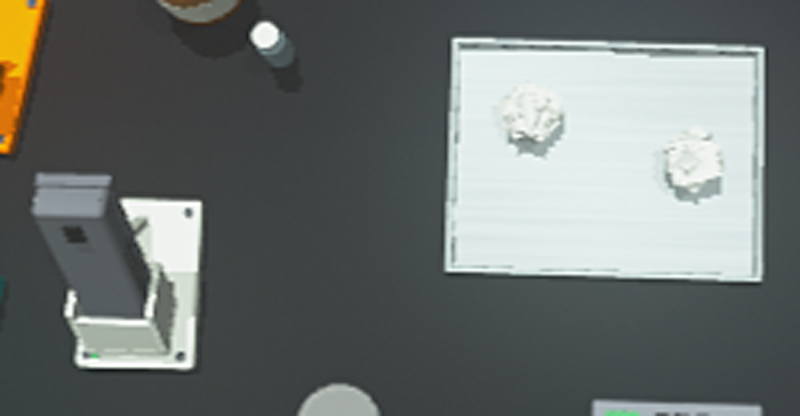

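View pics/sc.png

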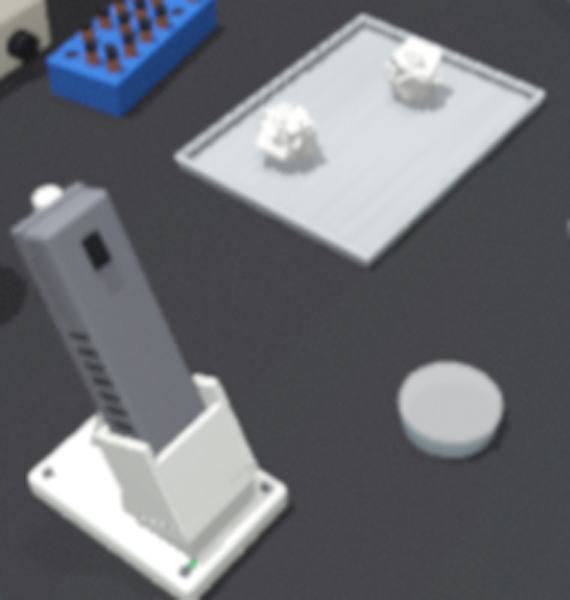

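The crops confirm it. The grey lamp, with its switch on the near side, stands in the white cradle. Tray corners in the top crop are (453,39), (765,47), (763,281), (446,272), and the papers are at (531,115) and (692,163). Triangulating now.

```bash
cat > h.py <<'E'
import pickle,cv2,numpy as np
C={n:pickle.load(open(f'{n}.pkl','rb')) for n in('side','top')}
def ray(n,p):
    d=C[n];K=np.array([[d['fx'],0,d['cx']],[0,d['fy'],d['cy']],[0,0,1]])
    u=cv2.undistortPoints(np.array([[p]],float),K,np.array(d['dist'],float))[0,0]
    T=np.array(d['T']);v=T[:3,:3]@[u[0],-u[1],-1];return T[:3,3],v/np.linalg.norm(v)
def tri(pt,ps):
    (a,u),(b,v)=ray('top',pt),ray('side',ps)
    s=np.linalg.lstsq(np.c_[u,-v],b-a,rcond=None)[0]
    P,Q=a+s[0]*u,b+s[1]*v
    return (P+Q)/2,np.linalg.norm(P-Q)
def atz(n,p,z):
    a,u=ray(n,p);return a+u*(z-a[2])/u[2]
tc=lambda x,y:(165+(x+.5)/3.2-.5,190+(y+.5)/3.2-.5)
sc=lambda x,y:(220+(x+.5)/3-.5,205+(y+.5)/3-.5)
E
python3 - <<'E'
from h import *
L={'tray++':((453,39),(177,156)),'tray+-':((765,47),(363,15)),'tray--':((763,281),(545,94)),'tray-+':((446,272),(369,264)),
'A':((531,115),(285,132)),'B':((692,163),(413,68)),
'cr+-?':((202,203),(0,0)),'cr--':((195,368),(288,492)),'cr-+':((80,365),(190,595)),
'lampback+':((34,214),(36,240)),'lampback-':((106,213),(106,194)),'lampwin+':((37,175),(14,232)),'lampwin-':((110,177),(80,185))}
for k,(a,b) in L.items():
    p,e=tri(tc(*a),sc(*b));print(k,p.round(4),round(e,4))
print('cr+- top',atz('top',tc(202,203),.018),'--',atz('top',tc(195,368),.018),'-+',atz('top',tc(80,365),.018))
print('side ++',atz('side',sc(32,482),.018),'--',atz('side',sc(288,492),.018),'-+',atz('side',sc(190,590),.018))
p,e=tri((501,264),(434,165));print('pail rim',p,e)
for n,p in(('head',(250,203)),('serum',(438,313)),('petri',(270,323)),('bottle',(220,174)),('beaker',(475,178))):print(n,atz('top',p,.05).round(3))
E
```

```text
tray++ [0.6711 0.0893 0.0126] 0.001
tray+- [ 0.6626 -0.1559  0.0108] 0.0003
tray-- [ 0.479  -0.1483  0.0094] 0.0
tray-+ [0.4886 0.0964 0.0062] 0.0008
A [0.6093 0.0298 0.0258] 0.0023
B [ 0.5703 -0.0928  0.03  ] 0.0029
cr+-? [0.5562 0.2646 0.2893] 0.1008
cr-- [0.4176 0.2894 0.0108] 0.0001
cr-+ [0.4208 0.3775 0.0114] 0.0002
lampback+ [0.5229 0.3551 0.2094] 0.0054
lampback- [0.5212 0.3075 0.2079] 0.0006
lampwin+ [0.5461 0.3539 0.2022] 0.0016
lampwin- [0.544  0.3061 0.2021] 0.0022
cr+- top [0.54387435 0.28441202 0.018     ] -- [0.4178175  0.28787849 0.018     ] -+ [0.42106258 0.37572288 0.018     ]
side ++ [0.54249946 0.37684299 0.018     ] -- [0.41438576 0.2935808  0.018     ] -+ [0.41972542 0.37811889 0.018     ]
pail rim [ 0.50377121 -0.35526851  0.1040543 ] 3.7607175822664764e-05
head [0.663 0.225 0.05 ]
serum [ 0.393 -0.221  0.05 ]
petri [0.375 0.176 0.05 ]
bottle [0.736 0.3   0.05 ]
beaker [ 0.718 -0.326  0.05 ]
```

```bash
cat > go.py <<'E'
import numpy as np
from plant import *
from scipy.spatial.transform import Rotation as R
def cur():
    s=read_state();o=s['orientation'];return s,np.array(s['eef_pos']),R.from_quat([o[1],o[2],o[3],o[0]])
def down(yaw): # tool down, tool x at yaw deg
    return R.from_euler('z',yaw,degrees=True)*R.from_euler('x',180,degrees=True)
def delta(p,Rt=None,start=None):
    s,p0,R0=cur()
    if start: p0,R0=start
    Rt=Rt or R0
    sh=R0.inv().apply(np.array(p)-p0);rv=(R0.inv()*Rt).as_rotvec(degrees=True)
    print('shift mm',(sh*1e3).round(1),'turn',rv.round(2),'| pos',p0.round(4),'q',np.round(s['q'],2),'t',round(s['time_s'],2))
E
python3 -c "
from go import *
delta([.609,.03,.16])
delta([.609,.03,.16],down(0))"
```

```text
shift mm [ 578.5 -331.8   88.1] turn [0. 0. 0.] | pos [ 0.1901 -0.489   0.2476] q [-1.2   0.13 -0.04  1.41  0.    1.57] t 0.1
shift mm [ 578.5 -331.8   88.1] turn [-8.000e-02  1.000e-02  2.124e+01] | pos [ 0.1901 -0.489   0.2476] q [-1.2   0.13 -0.04  1.41  0.    1.57] t 0.1
```

Request:
drive_tool:
  targets:
    - [0.578,-0.332,0.03,0,0,0]
    - [0.578,-0.332,0.03,0,0,0]
    - [0.578,-0.332,0.03,0,0,0]
    - [0.578,-0.332,0.03,0,0,0]
    - [0.578,-0.332,0.03,0,0,0]
    - [0.578,-0.332,0.03,0,0,0]
    - [0.578,-0.332,0.03,0,0,0]
    - [0.578,-0.332,0.03,0,0,0]
    - [0.578,-0.332,0.03,0,0,0]
    - [0.578,-0.332,0.03,0,0,0]
    - [0.578,-0.332,0.03,0,0,0]
    - [0.578,-0.332,0.03,0,0,0]
    - [0.578,-0.332,0.03,0,0,0]
    - [0.578,-0.332,0.03,0,0,0]
    - [0.578,-0.332,0.088,0,0,0]
    - [0.578,-0.332,0.088,0,0,0]
    - [0.578,-0.332,0.088,0,0,0]
    - [0.578,-0.332,0.088,0,0,0]
  gripper: 1

```text
time_s: 1.9
eef_pos: [0.6088, 0.0289, 0.162]
orientation: [0.0, 0.983, 0.184, 0.001]
force: [-0.1, -0.3, 0.5]
finger_gap: 0.999
grasp_force: 0.0
```

```bash
python3 -c "
from go import *
delta([.609,.03,.16],down(178))"
```

```text
shift mm [ 0.6 -1.   2. ] turn [ 1.0000e-01  2.0000e-02 -1.5681e+02] | pos [0.6088 0.0289 0.162 ] q [ 0.05  0.3  -0.02  1.26 -0.    2.82] t 1.9
```

Request:
drive_tool:
  targets:
    - [0,0,0,0,0,-60]
    - [0,0,0,0,0,-60]
    - [0,0,0,0,0,-60]
    - [0,0,0,0,0,-60]
    - [0,0,0,0,0,-60]
    - [0,0,0,0,0,-60]
    - [0,0,0,0,0,-120]
    - [0,0,0,0,0,-120]
    - [0,0,0,0,0,-120]
    - [0,0,0,0,0,-120]
    - [0,0,0,0,0,-120]
    - [0,0,0,0,0,-120]
    - [0,0,0,0,0,-120]
    - [0,0,0,0,0,-157]
    - [0,0,0,0,0,-157]
    - [0,0,0,0,0,-157]
    - [0,0,0,0,0,-157]
    - [0,0,0,0,0,-157]
    - [0,0,0,0,0,-157]
    - [0,0,0,0,0,-157]

```text
time_s: 3.9
eef_pos: [0.6096, 0.0289, 0.1631]
orientation: [0.002, 0.016, 1.0, 0.0]
force: [-0.3, 0.3, 0.5]
finger_gap: 0.999
grasp_force: 0.0
```

```bash
python3 - <<'E'
from go import *
import cv2
delta([.609,.03,.027],down(178))
d=get_image('top');s=get_image('side')
a=cv2.resize(d['pixels'][170:320,280:430,::-1],None,fx=2.6,fy=2.6,interpolation=2)
b=cv2.resize(s['pixels'][180:330,260:410,::-1],None,fx=2.6,fy=2.6,interpolation=2)
cv2.imwrite('pics/p1.png',np.hstack([a,b]))
E
```

```text
shift mm [  1.2   1.  136.1] turn [0.02 0.23 0.18] | pos [0.6096 0.0289 0.1631] q [ 0.05  0.3  -0.02  1.26  0.    0.08] t 3.9
```

View pics/p1.png

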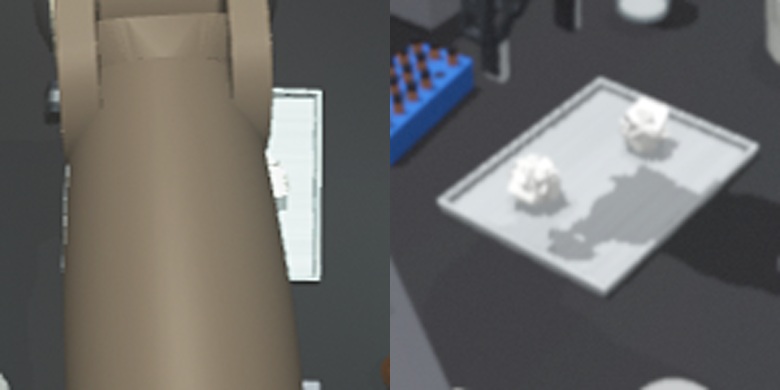

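Side view shows both papers undisturbed, A at (535,180) in the crop, with the fingers above it. Lowering now and gripping.

Request:
drive_tool:
  targets:
    - [0.001,0.001,0.04,0,0,0]
    - [0.001,0.001,0.08,0,0,0]
    - [0.001,0.001,0.11,0,0,0]
    - [0.001,0.001,0.125,0,0,0]
    - [0.001,0.001,0.134,0,0,0]
    - [0.001,0.001,0.134,0,0,0]
    - [0.001,0.001,0.134,0,0,0]

```text
time_s: 4.7
eef_pos: [0.6085, 0.0306, 0.0275]
orientation: [0.001, 0.016, 1.0, 0.0]
force: [-0.2, 0.3, 0.3]
finger_gap: 1.003
grasp_force: 0.0
```

Request:
drive_tool:
  targets:
    - [0,0,0,0,0,0]
    - [0,0,0,0,0,0]
    - [0,0,0,0,0,0]
    - [0,0,0,0,0,0]
    - [0,0,0,0,0,0]
    - [0,0,0,0,0,0]
    - [0,0,0,0,0,0]
    - [0,0,0,0,0,0]
  gripper: -1
  grip_force: 25

```text
time_s: 5.5
eef_pos: [0.6083, 0.0306, 0.0278]
orientation: [0.001, 0.015, 1.0, 0.0]
force: [-1.8, -1.0, 6.6]
finger_gap: 0.504
grasp_force: 24.4
```

Request:
drive_tool:
  targets:
    - [0,0,-0.02,0,0,0]
    - [0,0,-0.06,0,0,0]
    - [0,0,-0.1,0,0,0]
    - [0,0,-0.14,0,0,0]
    - [0,0,-0.18,0,0,0]
    - [0,0,-0.18,0,0,0]
    - [0,0,-0.18,0,0,0]

```text
time_s: 6.2
eef_pos: [0.6084, 0.0307, 0.2077]
orientation: [0.001, 0.015, 1.0, 0.0]
force: [0.1, 0.5, -0.9]
finger_gap: 0.509
grasp_force: 25.5
```

```bash
python3 -c "
from go import *
delta([.504,-.355,.17])
print(read_state()['finger_gap'],read_state()['grasp_force'])"
```

```text
shift mm [  92.6 -388.7   37.3] turn [0. 0. 0.] | pos [0.6084 0.0307 0.2077] q [0.05 0.29 0.07 1.35 0.   0.08] t 6.2
0.5090382009976119 25.486454865440464
```

Request:
drive_tool:
  targets:
    - [0.0925,-0.389,0,0,0,0]
    - [0.0925,-0.389,0,0,0,0]
    - [0.0925,-0.389,0,0,0,0]
    - [0.0925,-0.389,0,0,0,0]
    - [0.0925,-0.389,0,0,0,0]
    - [0.0925,-0.389,0,0,0,0]
    - [0.0925,-0.389,0,0,0,0]
    - [0.0925,-0.389,0,0,0,0]
    - [0.0925,-0.389,0,0,0,0]
    - [0.0925,-0.389,0,0,0,0]
    - [0.0925,-0.389,0,0,0,0]
    - [0.0925,-0.389,0.04,0,0,0]
    - [0.0925,-0.389,0.07,0,0,0]
    - [0.0925,-0.389,0.07,0,0,0]
    - [0.0925,-0.389,0.07,0,0,0]

```text
time_s: 7.7
eef_pos: [0.5035, -0.3539, 0.1365]
orientation: [-0.0, 0.014, 1.0, 0.0]
force: [0.5, -1.1, 0.3]
finger_gap: 0.503
grasp_force: 25.6
```

Request:
drive_tool:
  targets:
    - [0,0,0,0,0,0]
    - [0,0,0,0,0,0]
    - [0,0,0,0,0,0]
    - [0,0,0,0,0,0]
    - [0,0,0,0,0,0]
    - [0,0,0,0,0,0]
    - [0,0,-0.04,0,0,0]
    - [0,0,-0.07,0,0,0]
    - [0,0,-0.07,0,0,0]
  gripper: 1

```text
time_s: 8.6
eef_pos: [0.5048, -0.3565, 0.2112]
orientation: [0.003, 0.015, 1.0, -0.002]
force: [0.6, 0.6, -0.0]
finger_gap: 0.998
grasp_force: 0.0
```

```bash
python3 - <<'E'
from go import *
import cv2
delta([.570,-.093,.17],down(178))
delta([.570,-.093,.027],down(178))
d=get_image('top');s=get_image('side')
a=cv2.resize(d['pixels'][190:310,290:420,::-1],None,fx=3,fy=3,interpolation=2)
b=cv2.resize(s['pixels'][130:250,350:480,::-1],None,fx=3,fy=3,interpolation=2)
cv2.imwrite('pics/p2.png',np.hstack([a,b]))
E
```

```text
shift mm [-56.8 265.6  40.4] turn [-0.23  0.35  0.23] | pos [ 0.5048 -0.3565  0.2112] q [-0.61  0.3   0.1   1.36  0.   -0.58] t 8.6
shift mm [-55.9 266.2 183.4] turn [-0.23  0.35  0.23] | pos [ 0.5048 -0.3565  0.2112] q [-0.61  0.3   0.1   1.36  0.   -0.58] t 8.6
```

View pics/p2.png

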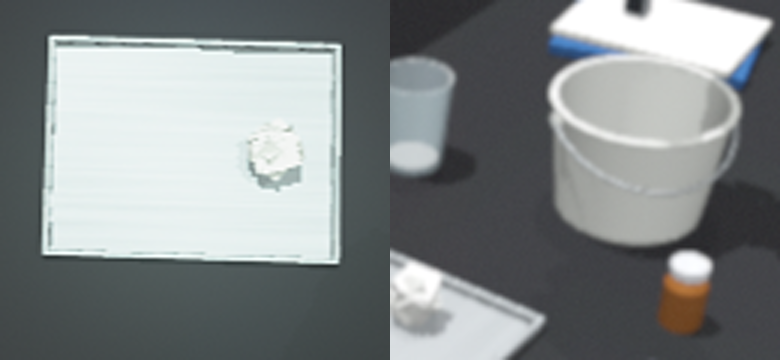

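Paper A has left the tray. B is unmoved at top crop (275,150), which is image (381.7,240). Fetching B.

Request:
drive_tool:
  targets:
    - [-0.056,0.266,0,0,0,0]
    - [-0.056,0.266,0,0,0,0]
    - [-0.056,0.266,0,0,0,0]
    - [-0.056,0.266,0,0,0,0]
    - [-0.056,0.266,0,0,0,0]
    - [-0.056,0.266,0,0,0,0]
    - [-0.056,0.266,0,0,0,0]
    - [-0.056,0.266,0,0,0,0]
    - [-0.056,0.266,0.04,0,0,0]
    - [-0.056,0.266,0.08,0,0,0]
    - [-0.056,0.266,0.12,0,0,0]
    - [-0.056,0.266,0.15,0,0,0]
    - [-0.056,0.266,0.17,0,0,0]
    - [-0.056,0.266,0.18,0,0,0]
    - [-0.056,0.266,0.18,0,0,0]
    - [-0.056,0.266,0.18,0,0,0]

```text
time_s: 10.3
eef_pos: [0.5678, -0.092, 0.027]
orientation: [0.0, 0.016, 1.0, -0.0]
force: [0.4, 0.0, 0.4]
finger_gap: 1.005
grasp_force: 0.0
```

Request:
drive_tool:
  targets:
    - [0,0,0,0,0,0]
    - [0,0,0,0,0,0]
    - [0,0,0,0,0,0]
    - [0,0,0,0,0,0]
    - [0,0,0,0,0,0]
    - [0,0,0,0,0,0]
    - [0,0,0,0,0,0]
    - [0,0,0,0,0,0]
  gripper: -1
  grip_force: 25

```text
time_s: 11.1
eef_pos: [0.5681, -0.0916, 0.0277]
orientation: [0.001, 0.015, 1.0, -0.001]
force: [-0.6, -1.6, 5.1]
finger_gap: 0.507
grasp_force: 24.2
```

Request:
drive_tool:
  targets:
    - [0,0,-0.02,0,0,0]
    - [0,0,-0.06,0,0,0]
    - [0,0,-0.1,0,0,0]
    - [0,0,-0.14,0,0,0]
    - [0,0,-0.18,0,0,0]
    - [0,0,-0.18,0,0,0]
    - [0,0,-0.18,0,0,0]

```text
time_s: 11.8
eef_pos: [0.5681, -0.0912, 0.2076]
orientation: [0.001, 0.015, 1.0, -0.0]
force: [0.1, -0.3, 0.2]
finger_gap: 0.502
grasp_force: 24.7
```

```bash
python3 -c "
from go import *
delta([.504,-.355,.14])"
```

```text
shift mm [  56.2 -265.6   67.6] turn [0. 0. 0.] | pos [ 0.5681 -0.0912  0.2076] q [-0.16  0.22 -0.01  1.33 -0.   -0.13] t 11.8
```

Request:
drive_tool:
  targets:
    - [0.056,-0.265,0,0,0,0]
    - [0.056,-0.265,0,0,0,0]
    - [0.056,-0.265,0,0,0,0]
    - [0.056,-0.265,0,0,0,0]
    - [0.056,-0.265,0,0,0,0]
    - [0.056,-0.265,0,0,0,0]
    - [0.056,-0.265,0,0,0,0]
    - [0.056,-0.265,0,0,0,0]
    - [0.056,-0.265,0.04,0,0,0]
    - [0.056,-0.265,0.067,0,0,0]
    - [0.056,-0.265,0.067,0,0,0]
    - [0.056,-0.265,0.067,0,0,0]

```text
time_s: 13.0
eef_pos: [0.5035, -0.3529, 0.1393]
orientation: [-0.001, 0.014, 1.0, 0.0]
force: [0.5, 0.5, 1.1]
finger_gap: 0.507
grasp_force: 24.8
```

Request:
drive_tool:
  targets:
    - [0,0,0,0,0,0]
    - [0,0,0,0,0,0]
    - [0,0,0,0,0,0]
    - [0,0,0,0,0,0]
    - [0,0,0,0,0,0]
    - [0,0,0,0,0,0]
    - [0,0,-0.04,0,0,0]
    - [0,0,-0.07,0,0,0]
    - [0,0,-0.07,0,0,0]
  gripper: 1

```text
time_s: 13.9
eef_pos: [0.5048, -0.3555, 0.2142]
orientation: [0.003, 0.015, 1.0, -0.002]
force: [0.6, 0.4, 0.3]
finger_gap: 0.998
grasp_force: 0.0
```

```bash
python3 - <<'E'
from go import *
# lamp frame
y=np.radians(-2);ex=np.array([np.cos(y),np.sin(y),0]);ey=np.array([-np.sin(y),np.cos(y),0]);ez=np.array([0,0,1.])
a=np.radians(25);lx=np.sin(a)*ex+np.cos(a)*ez;lz=-np.cos(a)*ex+np.sin(a)*ez
tz=-lz;Rt=R.from_matrix(np.c_[-lx,ey,tz])
# three stand-ins for the lamp centre: cradle origin estimate and end-face estimate
c1=np.array([.4815,.332,0])+.010*ex+.122*ez
c2=np.array([.5335,.3307,.2055])-.095*lx
print(c1,c2)
c=(c1+c2)/2
g=c+.005*lx
print('g',g)
delta(g-.14*tz,Rt);delta([.28,.2,.26],Rt);delta([.35,.05,.26],down(178))
import cv2
d=get_image('top');s=get_image('side')
a=cv2.resize(d['pixels'][150:370,290:550,::-1],None,fx=1.5,fy=1.5,interpolation=2)
b=cv2.resize(s['pixels'][130:350,250:510,::-1],None,fx=1.5,fy=1.5,interpolation=2)
cv2.imwrite('pics/p3.png',np.hstack([a,b]))
E
```

```text
[0.49149391 0.33165101 0.122     ] [0.49337572 0.33210117 0.11940076]
g [0.49454662 0.33180234 0.12523192]
shift mm [158.4 687.3  26. ] turn [ -0.07 -64.65   0.34] | pos [ 0.5048 -0.3555  0.2142] q [-0.61  0.3   0.1   1.37  0.   -0.58] t 13.9
shift mm [241.5 548.2 -49.5] turn [ -0.07 -64.65   0.34] | pos [ 0.5048 -0.3555  0.2142] q [-0.61  0.3   0.1   1.37  0.   -0.58] t 13.9
shift mm [166.9 400.4 -48.5] turn [-0.23  0.35  0.24] | pos [ 0.5048 -0.3555  0.2142] q [-0.61  0.3   0.1   1.37  0.   -0.58] t 13.9
```

Request:
drive_tool:
  targets:
    - [0.158,0.3,-0.04,0,0,0]
    - [0.158,0.3,-0.04,0,0,0]
    - [0.158,0.3,-0.04,0,0,0]
    - [0.158,0.3,-0.04,0,0,0]
    - [0.158,0.3,-0.04,0,0,0]
    - [0.158,0.3,-0.04,0,0,0]
    - [0.158,0.3,-0.04,0,0,0]
    - [0.158,0.687,-0.04,0,-64.6,0.3]
    - [0.158,0.687,-0.04,0,-64.6,0.3]
    - [0.158,0.687,-0.04,0,-64.6,0.3]
    - [0.158,0.687,-0.04,0,-64.6,0.3]
    - [0.158,0.687,-0.04,0,-64.6,0.3]
    - [0.158,0.687,-0.04,0,-64.6,0.3]
    - [0.158,0.687,-0.04,0,-64.6,0.3]
    - [0.158,0.687,-0.04,0,-64.6,0.3]
    - [0.158,0.687,-0.04,0,-64.6,0.3]
    - [0.158,0.687,-0.04,0,-64.6,0.3]
    - [0.158,0.687,-0.04,0,-64.6,0.3]
    - [0.158,0.687,-0.04,0,-64.6,0.3]
    - [0.158,0.687,-0.04,0,-64.6,0.3]

```text
time_s: 16.0
eef_pos: [0.367, 0.3358, 0.25]
orientation: [0.534, 0.017, 0.845, -0.008]
force: [0.7, -0.4, -0.8]
finger_gap: 1.001
grasp_force: 0.0
```

```bash
cat >> go.py <<'E'
_y=np.radians(-2);ex=np.array([np.cos(_y),np.sin(_y),0]);ey=np.array([-np.sin(_y),np.cos(_y),0]);ez=np.array([0,0,1.])
_a=np.radians(25);lx=np.sin(_a)*ex+np.cos(_a)*ez;lz=-np.cos(_a)*ex+np.sin(_a)*ez
tz=-lz;Rt=R.from_matrix(np.c_[-lx,ey,tz])
g=np.array([.4946,.3318,.1252])
E
python3 -c "
from go import *
delta(g-.14*tz,Rt);print(np.round(cur()[2].as_matrix(),3))
import cv2
cv2.imwrite('pics/p4.png',np.vstack([get_image('top')['pixels'][150:370,150:550,::-1],get_image('side')['pixels'][130:420,180:580,::-1]]))"
```

```text
shift mm [59.   0.2 28.9] turn [-0.   -0.39 -0.26] | pos [0.367  0.3358 0.25  ] q [ 1.25 -0.27 -0.8   0.5  -1.05  0.97] t 16.0
[[-0.428  0.037  0.903]
 [ 0.019  0.999 -0.032]
 [-0.903  0.004 -0.429]]
```

View pics/p4.png

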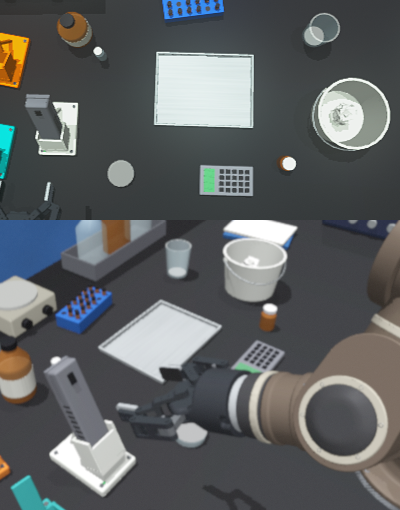

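Both papers lie in the pail, at crop (342,115). The open gripper sits level behind the lamp and is aligned with it. Lowering to the pregrasp pose.

Request:
drive_tool:
  targets:
    - [0.03,0,0.014,0,0,0]
    - [0.059,0,0.029,0,-0.4,-0.3]
    - [0.059,0,0.029,0,-0.4,-0.3]
    - [0.059,0,0.029,0,-0.4,-0.3]
    - [0.059,0,0.029,0,-0.4,-0.3]

```text
time_s: 16.6
eef_pos: [0.3679, 0.3379, 0.1859]
orientation: [0.538, 0.014, 0.843, -0.009]
force: [-0.9, -0.6, 0.8]
finger_gap: 0.997
grasp_force: 0.0
```

```bash
python3 -c "
from go import *
delta(g,Rt)
delta(g-.06*tz,Rt)"
```

```text
shift mm [  1.6  -1.9 140.6] turn [ 0.1   0.07 -0.03] | pos [0.3679 0.3379 0.1859] q [ 1.25 -0.2  -0.91  0.31 -1.05  0.96] t 16.6
shift mm [ 1.6 -1.8 80.6] turn [ 0.1   0.07 -0.03] | pos [0.3679 0.3379 0.1859] q [ 1.25 -0.2  -0.91  0.31 -1.05  0.96] t 16.6
```

Request:
drive_tool:
  targets:
    - [0.001,-0.002,0.03,0,0,0]
    - [0.001,-0.002,0.06,0,0,0]
    - [0.001,-0.002,0.085,0,0,0]
    - [0.001,-0.002,0.105,0,0,0]
    - [0.001,-0.002,0.12,0,0,0]
    - [0.001,-0.002,0.13,0,0,0]
    - [0.001,-0.002,0.138,0,0,0]
    - [0.001,-0.002,0.138,0,0,0]
    - [0.001,-0.002,0.138,0,0,0]

```text
time_s: 17.5
eef_pos: [0.4921, 0.3314, 0.1252]
orientation: [0.537, 0.014, 0.843, -0.009]
force: [-0.0, 0.1, 0.1]
finger_gap: 1.001
grasp_force: 0.0
```

```bash
python3 -c "
from go import *
delta(g,Rt);print(read_state()['force'])
import cv2
r=lambda i:cv2.resize(i,(400,400),interpolation=2)
cv2.imwrite('pics/p5.png',np.hstack([r(get_image('top')['pixels'][210:330,150:270,::-1]),r(get_image('side')['pixels'][240:420,200:380,::-1])]))"
```

```text
shift mm [-1.1  0.5  2.3] turn [0.07 0.03 0.12] | pos [0.4921 0.3314 0.1252] q [ 0.96 -0.02 -1.01 -0.29 -0.86  0.57] t 17.5
[-0.00243018  0.14182052  0.05423585]
```

View pics/p5.png

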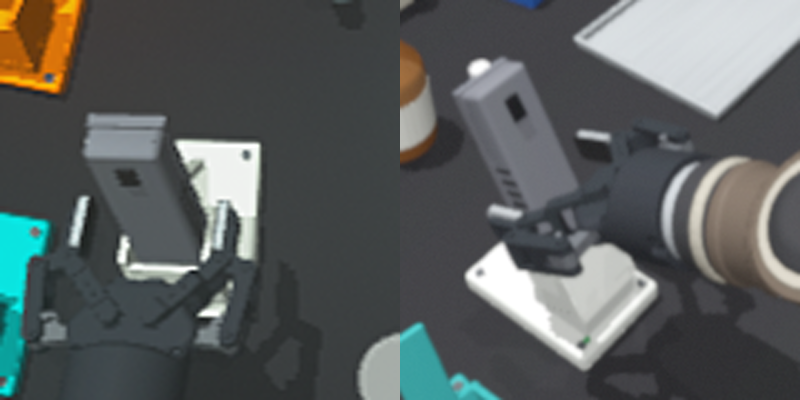

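The fingers straddle the lamp, with pads at left crop (80,225) and (222,225) and the lamp between them. Closing.

Request:
drive_tool:
  targets:
    - [0,0,0,0,0,0]
    - [0,0,0,0,0,0]
    - [0,0,0,0,0,0]
    - [0,0,0,0,0,0]
    - [0,0,0,0,0,0]
    - [0,0,0,0,0,0]
    - [0,0,0,0,0,0]
    - [0,0,0,0,0,0]
  gripper: -1
  grip_force: 60

```text
time_s: 18.4
eef_pos: [0.4914, 0.3316, 0.1248]
orientation: [0.537, 0.013, 0.843, -0.009]
force: [-8.8, 0.2, 5.4]
finger_gap: 0.552
grasp_force: 59.7
```

```bash
python3 -c "
from go import *
delta(g+.03*lx);delta(g+.14*lx);print(read_state()['force'],read_state()['moment'])"
```

```text
shift mm [-31.7   0.3   2.7] turn [0. 0. 0.] | pos [0.4914 0.3316 0.1248] q [ 0.96 -0.02 -1.02 -0.3  -0.86  0.57] t 18.4
shift mm [-141.7   -0.     2.7] turn [0. 0. 0.] | pos [0.4914 0.3316 0.1248] q [ 0.96 -0.02 -1.02 -0.3  -0.86  0.57] t 18.4
[-8.83387444  0.18067646  5.44330486] [ 0.1261058   0.85038303 -0.12446266]
```

Request:
drive_tool:
  targets:
    - [-0.005,0,-0.001,0,0,0]
    - [-0.015,0,-0.001,0,0,0]
    - [-0.03,0,-0.001,0,0,0]
    - [-0.045,0,-0.001,0,0,0]
    - [-0.06,0,-0.001,0,0,0]
    - [-0.075,0,-0.001,0,0,0]
    - [-0.09,0,-0.001,0,0,0]
    - [-0.105,0,-0.001,0,0,0]
    - [-0.12,0,-0.001,0,0,0]
    - [-0.135,0,-0.001,0,0,0]
    - [-0.15,0,-0.001,0,0,0]
    - [-0.15,0,-0.001,0,0,0]
    - [-0.15,0,-0.001,0,0,0]
    - [-0.15,0,-0.001,0,0,0]

```text
time_s: 19.8
eef_pos: [0.5539, 0.329, 0.2593]
orientation: [0.537, 0.013, 0.844, -0.01]
force: [0.4, -0.4, -2.2]
finger_gap: 0.551
grasp_force: 61.5
```

```bash
python3 -c "
from go import *
C=np.array([.5753,-.0296,.003]);Rf=down(178)
# TCP 5 mm towards switch of centre; window 15 mm: window=TCP+10mm along ex
delta(C-.010*ex+[0,0,.25],Rf)
delta(C-.010*ex+[0,0,.115],Rf)
delta([.5,.25,.29],Rf)
print(read_state()['force'],read_state()['moment'],read_state()['grasp_force'])
import cv2
r=lambda i:cv2.resize(i,(400,400),interpolation=2)
cv2.imwrite('pics/p6.png',np.hstack([r(get_image('top')['pixels'][150:350,140:340,::-1]),r(get_image('side')['pixels'][150:410,160:420,::-1])]))"
```

```text
shift mm [  -2.9 -357.7   24.1] turn [-0.11 64.92  0.25] | pos [0.5539 0.329  0.2593] q [ 0.84 -0.15 -0.78 -0.01 -0.77  0.47] t 19.8
shift mm [ 119.4 -357.2   81.3] turn [-0.11 64.92  0.25] | pos [0.5539 0.329  0.2593] q [ 0.84 -0.15 -0.78 -0.01 -0.77  0.47] t 19.8
shift mm [ -5.8 -80.8 -59.3] turn [-0.11 64.92  0.25] | pos [0.5539 0.329  0.2593] q [ 0.84 -0.15 -0.78 -0.01 -0.77  0.47] t 19.8
[ 0.4328941  -0.39266321 -2.21905362] [ 0.02242773  1.42341967 -0.02862118] 61.4640212059021
```

View pics/p6.png

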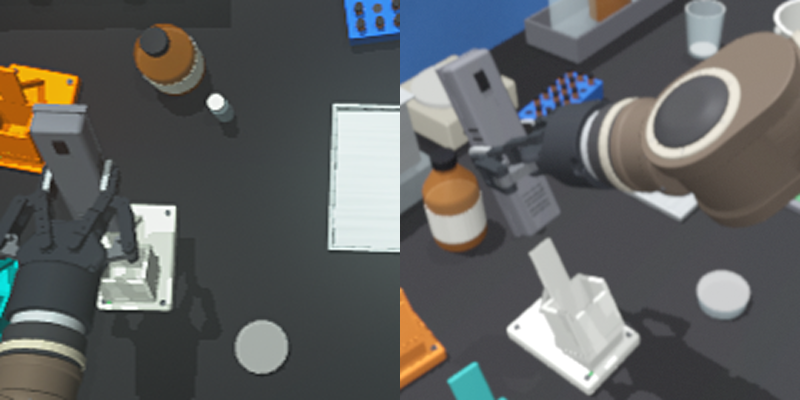

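The lamp is clear of the cradle and held near its middle, at top crop (75,170). Carrying it over the tray at height and turning it gently as it goes.

Request:
drive_tool:
  targets:
    - [0,-0.01,0,0,2,0]
    - [0,-0.03,0.001,0,5,0]
    - [0,-0.05,0.003,0,9,0]
    - [0,-0.07,0.005,0,13,0]
    - [0,-0.09,0.006,0,17,0]
    - [0,-0.11,0.007,0,21,0]
    - [-0.001,-0.13,0.009,0,25,0]
    - [-0.001,-0.15,0.01,0,29,0]
    - [-0.001,-0.17,0.012,0,33,0]
    - [-0.001,-0.19,0.013,0,37,0]
    - [-0.002,-0.21,0.014,0,41,0]
    - [-0.002,-0.23,0.016,0,45,0]
    - [-0.002,-0.25,0.017,0,49,0]
    - [-0.002,-0.27,0.019,0,53,0]
    - [-0.003,-0.295,0.02,0,57,0]
    - [-0.003,-0.32,0.022,0,61,0]
    - [-0.003,-0.34,0.023,0,63,0.2]
    - [-0.003,-0.35,0.024,0,64.5,0.2]
    - [-0.003,-0.357,0.024,0,65,0.2]
    - [-0.003,-0.357,0.024,0,65,0.2]

```text
time_s: 21.9
eef_pos: [0.5661, -0.0289, 0.2533]
orientation: [-0.0, 0.018, 1.0, -0.0]
force: [-0.5, 0.1, -2.2]
finger_gap: 0.549
grasp_force: 61.9
```

```bash
python3 -c "
from go import *
C=np.array([.5753,-.0296,.003]);Rf=down(178)
delta(C-.010*ex+[0,0,.117],Rf)
print(read_state()['force'],read_state()['moment'],read_state()['grasp_force'],read_state()['finger_gap'])"
```

```text
shift mm [  0.7  -0.3 133.3] turn [-0.05 -0.03 -0.07] | pos [ 0.5661 -0.0289  0.2533] q [-0.05  0.21  0.07  1.43 -0.   -0.01] t 21.9
[-0.45554942  0.08520784 -2.23170001] [ 0.10798018 -0.02889586  0.01347559] 61.9255006313324 0.5485227142676793
```

Request:
drive_tool:
  targets:
    - [0,0,0.015,0,0,0]
    - [0,0,0.035,0,0,0]
    - [0,0,0.055,0,0,0]
    - [0,0,0.075,0,0,0]
    - [0,0,0.095,0,0,0]
    - [0,0,0.11,0,0,0]
    - [0,0,0.12,0,0,0]
    - [0,0,0.127,0,0,0]
    - [0,0,0.13,0,0,0]
    - [0,0,0.13,0,0,0]
    - [0,0,0.13,0,0,0]
    - [0,0,0.13,0,0,0]
    - [0,0,0.13,0,0,0]

```text
time_s: 23.2
eef_pos: [0.566, -0.0283, 0.1245]
orientation: [0.0, 0.018, 1.0, -0.0]
force: [0.4, 0.5, -2.8]
finger_gap: 0.548
grasp_force: 62.0
```

```bash
python3 -c "
from go import *
import cv2
r=lambda i,w,h:cv2.resize(i,(w,h),interpolation=2)
cv2.imwrite('pics/p7.png',np.hstack([r(get_image('top')['pixels'][150:350,290:430,::-1],315,450),r(get_image('side')['pixels'][120:330,240:460,::-1],471,450)]))
s=read_state();print(s['eef_pos'],s['moment'])"
```

```text
[ 0.56586102 -0.02833939  0.12432167] [-0.00075254 -0.00445261 -0.01502263]
```

View pics/p7.png

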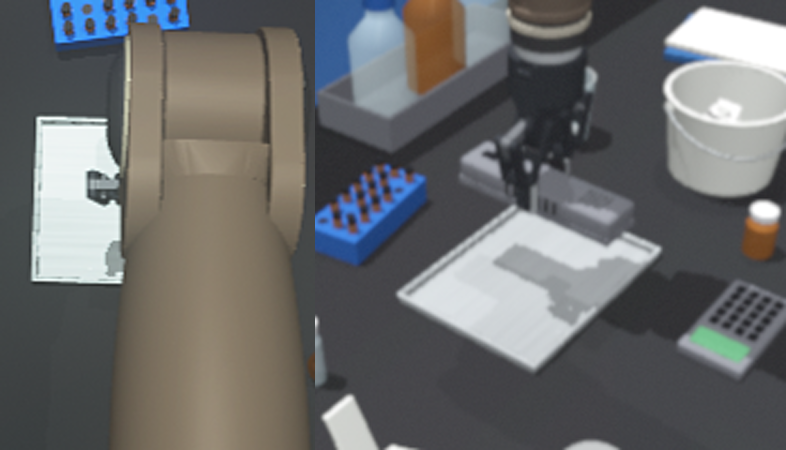

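The lamp is level above the tray, spanning side crop (460,165) to (633,210). Both papers are in the pail at (725,107). One numeric check of level and position against the expected lamp corners.

```bash
python3 - <<'E'
from h import *
d=C['side'];T=np.array(d['T']);K=np.array([[d['fx'],0,d['cx']],[0,d['fy'],d['cy']],[0,0,1]])
y=np.radians(-2);ex=np.array([np.cos(y),np.sin(y),0]);ey=np.array([-np.sin(y),np.cos(y),0])
c=np.array([.5659,-.0283,.1243])-.005*ex
for sx in(1,-1):
  for sy in(1,-1):
    for sz in(1,-1):
      P=c+sx*.095*ex+sy*.024*ey+[0,0,sz*.015]
      q=T[:3,:3].T@(P-T[:3,3]);q=q*[1,-1,-1]
      uv=cv2.projectPoints(q[None],np.zeros(3),np.zeros(3),K,np.array(d['dist']))[0][0,0]
      print(sx,sy,sz,((uv-[240,120])*450/210).round(0))
E
python3 - <<'E'
import cv2
i=cv2.imread('pics/p7.png')[110:260,440:650]
cv2.imwrite('pics/p8.png',cv2.resize(i,None,fx=3.5,fy=3.5))
E
```

```text
1 1 1 [144. 157.]
1 1 -1 [145. 181.]
1 -1 1 [172. 139.]
1 -1 -1 [172. 162.]
-1 1 1 [298. 222.]
-1 1 -1 [296. 247.]
-1 -1 1 [324. 199.]
-1 -1 -1 [321. 224.]
```

View pics/p8.png

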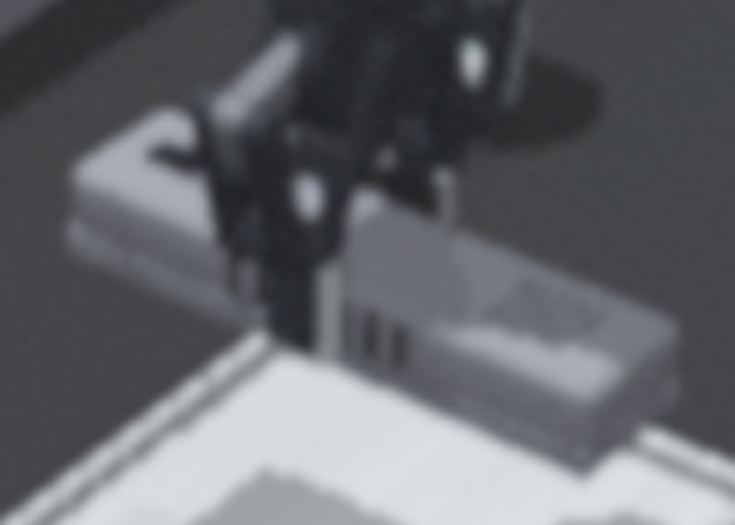

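The lamp's corners match the expected ones to within about 5 crop pixels (2–3 mm), so it is level and in place. Handing in.

```bash
python3 -c "
from plant import *
print(close_job())"
```

```text
the job is handed in; nothing more can be done
None
```

I handed the job in with both papers in the pail and the lamp gripped level, window down, about 105 mm above the middle of the tray floor; the interface gave no verdict back.

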